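# Check two trolley hand-brake levers

### The arm

A 6-joint arm with a two-finger parallel gripper is mounted at the origin on a cart in front of the work surface, level with it; the furniture and walls round the work are solid. World frame = base frame: x ahead of the robot, y to its left, z up, the work surface at z = 0. Lengths are in m, angles in degrees, forces in N, time in s.
With the tool pointing down it reaches from about 0.3 to 0.75 m from the base axis. Payload 8.5 kg.
Tool frame: the origin (TCP) lies on the mounting face of the last link; the fingertips stand tip_extent ahead of it and the grasp point (between the pads) lies 155 mm ahead of it (tip_extent is the distance from the TCP to the fingertips, in m); z points along the fingers, y is the line along which they close (so a half turn about z gives the same grasp; the last joint's range is limited). The gripper opens to 85 mm and grips with 20 to 120 N. Pads are 22 mm wide; open, the fingers measure 114 mm over their backs; the gripper's body (76 mm by 85 mm) begins 54 mm behind the grasp point. The pads swing forward as they close: fully open they stand 13 mm farther back than shut.
Start: joints at [-79.486, 21.807, 74.336, -0, 83.858, -12.336], TCP at [0.214, -0.507, 0.405] pointing down, gripper open.
Joint ranges: [-178.18, 178.18], [-50.72, 133.34], [12.68, 142.11], [-81.47, 261.47], [9.98, 163.14], [-165.26, 165.26]. Speed limits (degrees/s): [136.94, 136.94, 180, 180, 180, 180].

### API

Orientations are given as a 3x3 rotation matrix whose columns are the frame's x, y, z axes.
In Python, from rig import observe, get_image, camera_params, close_job, tip_extent gives the robot as it stands.
- The arm moves only by the shell command python3 -m creep 'ROWS' [FORCE]. ROWS is JSON, a list of rows, each an object with "jaw": the gripper's target within -1 to 1 (shut at 1, half-way at 0, fully open at -1); "travel": the shift along the world's x, y, z in mm, a list of three; "roll": the turn about the world's z in rad. A call has 1 to 12 rows; each row is the pose to reach, as a shift and turn from the pose commanded when the call began; what a row does not reach only later rows make up. A row lasts 1/10 s, in which the tool goes at most 50 mm and 8.59 degrees, less where a joint would pass 70% of its speed; a pose out of reach is approached as far as the arm can. A call with a gripper value outside its range is refused whole. The fingers move at their own pace and stop on an object; FORCE is the grip in N (left out, the last holds). Time passes only in rows, so rows that repeat a pose let the fingers close. It gives the time, the measured TCP pose, the force, the opening and the grip force at its end, in the units of the state.
- observe(): the state, without advancing time (a new reading comes with each control period).
- get_image(name): name is "scene" or "side" or "wrist"; returns (picture, depth): 420x560x3 uint8, red, green, blue; 420x560 float32, m along the optical axis (not along the pixel's ray), 0 where there is no reading.
- camera_params(name): a dict with "mtx" (3x3 intrinsics, pixels), "extrinsics" (4x4, takes a point from camera to world coordinates). Camera axes: x right, y down, z forward; pixel columns grow to the right and rows downward; lengths in m; the calibration is good to about 2 mm. A picture is of the moment at which its call begins: read the wrist's pose just before it. camera_params takes no time and is no camera call; for the wrist camera it gives the pose at the moment of the call.
- close_job(): hands the job in; it is judged then, once.
The state is a dict: "time_s": time; "q": joint angles; "qvel": joint speeds; "joint_efforts": joint torques, N m; "position": TCP position; "tool_rot": TCP orientation; "ft_force": force on the tool from outside, world axes, zero at the start; "wrist_torque": the same for the moment, N m; "grip_width": finger opening in m; "gripper_force": force on a finger pad.
Only numpy, scipy, OpenCV 4.12 (cv2) and the standard library are available. Lean on these libraries where they do the work, as an engineer would, in place of code of your own. Each camera call takes 0.05 s, during which the arm holds its last target. There are 200 camera calls.

### The job

Check the two trolley brake levers with the outside of your fingers, without gripping a lever or touching its bar: press the left one gently in as far as it goes and hold it for a moment, let it spring back, then do the same with the right one. One of them comes up solid well short of its rubber-gripped bar, the other goes right onto it: finish while holding the one that stops short fully pressed in against its stop, with the other one released. Leave the loose things on the bench alone.

Things in the scene. Friction and masses are not known exactly. Their poses are not given: they have to be found in the camera images.
- stand_1: plywood base 130 (x) x 110 (y) x 18 mm, screwed down, with a wooden post 45 x 32 mm and a steel clamp (top at 155 mm) at x +30, y +33 mm that holds a level bar; the hand lever is on the bar's -x side. Origin: centre of the underside; z up. The two stands look alike; one is at the robot's left, one at its right, at random, over 200 mm apart in y, -x facing the robot within 0.3 rad.
- lever_1 (a joint): hand lever of stand_1. 0 at rest (blade leans 0.40 rad away from the bar); grows as it is pressed towards the bar (anticlockwise from above). Return spring: at the press point 2 N to start, under 6 N at the end of travel, where it is solid. One of the two levers stops at 0.33 (30 mm of air left to the grip: set well), the other at 0.55 (lies on the grip: slack); only pressing shows which.
- lever_1_press (a point): where a finger should press lever_1: on the blade's centre line, 100 mm from the pivot, 130 mm above the bench; moves with it. The blade is a plain level aluminium rod, 14 mm diameter, 127 mm from pivot to 19 mm ball end; its free end points along the point's -y, +x is the pressing direction, z up.
- lever_1_pivot (a point): the upright pivot axis of lever_1, at blade height (130 mm above the bench); fixed on stand_1 at x -12, y +22 mm, with the stand's axes
- bar_1: the fixed bar with black rubber grip of stand_1, not to be touched. Origin on its centre line at the clamp end, at the stand's x +30, y +18 mm, 130 mm above the bench; it runs 140 mm along its own -y, steel of 22 mm diameter, then from 35 mm on black rubber of 30 mm (35 mm at the end rims).
- stand_2: plywood base 130 (x) x 110 (y) x 18 mm, screwed down, with a wooden post 45 x 32 mm and a steel clamp (top at 155 mm) at x +30, y +33 mm that holds a level bar; the hand lever is on the bar's -x side. Origin: centre of the underside; z up. The two stands look alike; one is at the robot's left, one at its right, at random, over 200 mm apart in y, -x facing the robot within 0.3 rad.
- lever_2 (a joint): hand lever of stand_2. 0 at rest (blade leans 0.40 rad away from the bar); grows as it is pressed towards the bar (anticlockwise from above). Return spring: at the press point 2 N to start, under 6 N at the end of travel, where it is solid. One of the two levers stops at 0.33 (30 mm of air left to the grip: set well), the other at 0.55 (lies on the grip: slack); only pressing shows which.
- lever_2_press (a point): where a finger should press lever_2: on the blade's centre line, 100 mm from the pivot, 130 mm above the bench; moves with it. The blade is a plain level aluminium rod, 14 mm diameter, 127 mm from pivot to 19 mm ball end; its free end points along the point's -y, +x is the pressing direction, z up.
- lever_2_pivot (a point): the upright pivot axis of lever_2, at blade height (130 mm above the bench); fixed on stand_2 at x -12, y +22 mm, with the stand's axes
- bar_2: the fixed bar with black rubber grip of stand_2, not to be touched. Origin on its centre line at the clamp end, at the stand's x +30, y +18 mm, 130 mm above the bench; it runs 140 mm along its own -y, steel of 22 mm diameter, then from 35 mm on black rubber of 30 mm (35 mm at the end rims).
- tape_measure: loose yellow tape measure, 43 x 82 x 68 mm high, on the bench in front of the stands; leave alone. Origin: centre of the underside.
- screwdriver_1: loose screwdriver with black handle, 32 x 192 x 40 mm, lying on the bench in front of the left stand; leave alone. Origin: centre of the underside.
- masking_tape: loose roll of masking tape lying flat, 104 x 102 x 25 mm high, behind the stands; leave alone. Origin: centre of the underside.
- wax_tin: loose round green tin with a wooden-coloured lid, 78 mm diameter, 34 mm high, behind the left stand; leave alone. Origin: centre of the underside.

How it is judged:
By the outcome, as a careful person would: the job done as asked, in the order asked, and still so for the second after the job is handed in, while the arm keeps its last pose, push and grip.
It also fails if it takes over 72 s, if anything falls off the work surface, if the arm or the gripper's body presses on something with over 40 N, if the wrist force passes 120 N, or if a joint passes its speed limit or range.

## Working session

There is one attempt and no reset: what is moved stays moved. The work goes in short steps, Python scripts to look and compute and a shell command to move; the robot and the scene stay as the last step left them, time stands still between calls to the robot, and variables do not carry over. Pictures are saved under pics/ and viewed, at most 10 in all, crops included, and the job is handed in when it is done.

```bash
ls; mkdir -p pics
python3 - <<'E'
from rig import *
import cv2,numpy as np
s=observe();print(s,tip_extent if not callable(tip_extent) else tip_extent())
for n in("scene","side"):
    im,d=get_image(n);cv2.imwrite(f"pics/{n}0.png",im[:,:,::-1]);np.savez(f"{n}0.npz",im=im,d=d,K=camera_params(n)["mtx"],T=camera_params(n)["extrinsics"])
    print(n,camera_params(n))
E
```

```text
pics
{'time_s': 0.0, 'q': array([-7.94873076e+01,  2.18419157e+01,  7.43881389e+01,  2.84149792e-04,
        8.38562539e+01, -1.23351713e+01]), 'qvel': array([ 0.07661938, -0.07068121, -0.05031349,  0.07598713,  0.09979561,
       -0.13392659]), 'joint_efforts': array([ 1.01687492e-03, -4.48463273e+01, -2.31274366e+01, -1.39821359e-04,
        4.94427863e-03, -2.45273787e-05]), 'position': array([ 0.21355123, -0.50679399,  0.40408297]), 'tool_rot': array([[ 9.21539359e-01,  3.88284865e-01, -2.69993589e-04],
       [ 3.88284821e-01, -9.21538226e-01,  1.48198157e-03],
       [ 3.26621601e-04, -1.47053876e-03, -9.99998865e-01]]), 'ft_force': array([ 0.5153072 ,  1.05585807, -0.50982818]), 'wrist_torque': array([-0.03472767, -0.01836711,  0.00380233]), 'gripper_force': 0.0, 'grip_width': 0.08539505808559242} 0.1734
scene {'mtx': array([[545.66969477,   0.        , 278.71260406],
       [  0.        , 545.66969477, 210.47515362],
       [  0.        ,   0.        ,   1.        ]]), 'extrinsics': array([[-0.58858638, -0.44319212,  0.67612634, -0.22038309],
       [-0.80810574,  0.29869483, -0.50768742,  0.47559549],
       [ 0.02304762, -0.84519947, -0.53395381,  0.75105083],
       [ 0.        ,  0.        ,  0.        ,  1.        ]])}
side {'mtx': array([[544.29676902,   0.        , 279.46484908],
       [  0.        , 544.29676902, 197.43701402],
       [  0.        ,   0.        ,   1.        ]]), 'extrinsics': array([[-0.96987555, -0.06948497,  0.23348073,  0.25840093],
       [-0.24293111,  0.34691507, -0.90588874,  0.98460823],
       [-0.01805233, -0.93531908, -0.35334451,  0.53162622],
       [ 0.        ,  0.        ,  0.        ,  1.        ]])}
```

View pics/scene0.png

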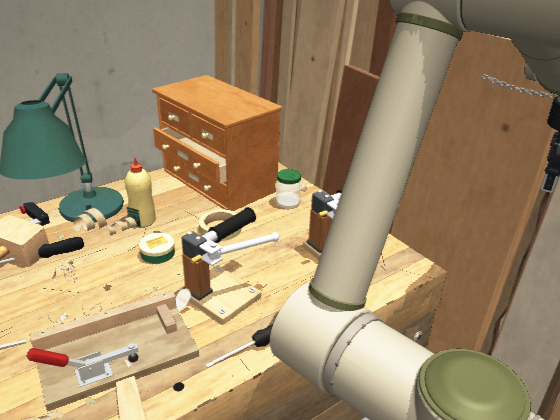

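View pics/side0.png

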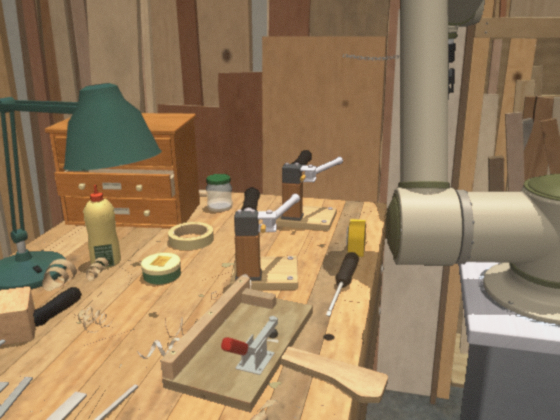

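The pictures show both stands. In the scene view the left lever runs from about (217,253) to its ball at (277,238), and the right one is partly hidden by the arm. In the side view the left ball is at (295,200) and the right ball at (338,162).

```bash
cat > h.py <<'E'
import numpy as np,cv2
def cloud(f):
    z=np.load(f);im,d,K,T=z["im"],z["d"],z["K"],z["T"]
    v,u=np.mgrid[:420,:560];P=np.stack([(u-K[0,2])/K[0,0]*d,(v-K[1,2])/K[1,1]*d,d],-1)@T[:3,:3].T+T[:3,3]
    hsv=cv2.cvtColor(im,cv2.COLOR_RGB2HSV);return P,hsv,d>0
def ray(f,u,v,z0):
    z=np.load(f);K,T=z["K"],z["T"];r=T[:3,:3]@np.array([(u-K[0,2])/K[0,0],(v-K[1,2])/K[1,1],1]);o=T[:3,3]
    return o+r*(z0-o[2])/r[2]
E
python3 - <<'E'
from h import *
for n,pts in(("scene0.npz",[(277,238)]),("side0.npz",[(295,200),(338,162)])):
    for p in pts: print(n,p,ray(n,*p,.13).round(3))
    P,h,ok=cloud(n)
    Z=ok&(P[...,2]>.115)&(P[...,2]<.15)&(P[...,0]>.3)&(P[...,0]<.8)&(abs(P[...,1])<.5)
    for name,m in(("metal",Z&(h[...,1]<70)&(h[...,2]>110)),("black",Z&(h[...,2]<60))):
        k,l,st,c=cv2.connectedComponentsWithStats(m.astype(np.uint8))
        for i in range(1,k):
            if st[i,4]<40: continue
            Q=P[l==i];mu=Q.mean(0);w,V=np.linalg.eigh(np.cov((Q-mu)[:,:2].T));a=V[:,1];t=(Q-mu)[:,:2]@a
            print(n,name,st[i],mu.round(3),"dir",a.round(3),"len",np.ptp(t).round(3),"ends",(mu[:2]+a*t.min()).round(3),(mu[:2]+a*t.max()).round(3),"w",np.sqrt(w[0]).round(4))
E
```

```text
scene0.npz (277, 238) [ 0.486 -0.052  0.13 ]
scene0.npz metal [327 193  14  17 120] [ 0.514 -0.224  0.145] dir [-0.633  0.774] len 0.074 ends [ 0.538 -0.254] [ 0.492 -0.196] w 0.0055
scene0.npz metal [327 211   7   8  40] [ 0.503 -0.207  0.121] dir [-0.821  0.572] len 0.027 ends [ 0.514 -0.214] [ 0.492 -0.199] w 0.0036
scene0.npz metal [199 231  80  35 905] [0.51  0.043 0.136] dir [0.257 0.966] len 0.16 ends [ 0.483 -0.056] [0.524 0.098] w 0.0165
scene0.npz black [312 196  21  17 171] [ 0.529 -0.197  0.134] dir [-0.962 -0.274] len 0.045 ends [ 0.551 -0.19 ] [ 0.507 -0.203] w 0.0049
scene0.npz black [209 208  47  35 619] [ 0.566 -0.003  0.139] dir [-0.216  0.976] len 0.109 ends [ 0.578 -0.058] [0.555 0.048] w 0.0062
scene0.npz black [183 239  24  19 217] [0.542 0.107 0.134] dir [-0.888 -0.46 ] len 0.043 ends [0.562 0.117] [0.524 0.097] w 0.0043
side0.npz (295, 200) [ 0.489 -0.037  0.13 ]
side0.npz (338, 162) [ 0.441 -0.318  0.13 ]
side0.npz metal [300 157  43  25 368] [ 0.478 -0.244  0.133] dir [0.413 0.911] len 0.169 ends [ 0.436 -0.337] [ 0.506 -0.183] w 0.0085
side0.npz metal [257 194  43  38 504] [0.506 0.051 0.135] dir [0.185 0.983] len 0.162 ends [ 0.486 -0.053] [0.516 0.106] w 0.0068
side0.npz black [296 152  15  12  90] [ 0.525 -0.31   0.139] dir [0.038 0.999] len 0.1 ends [ 0.523 -0.355] [ 0.527 -0.256] w 0.0053
side0.npz black [245 188  14  12  51] [ 0.58  -0.033  0.14 ] dir [-0.303  0.953] len 0.06 ends [ 0.586 -0.053] [0.568 0.005] w 0.0094
```

Run:
```python
from h import *
for n in("scene0.npz","side0.npz"):
    P,h,ok=cloud(n);z=np.load(n);o=z["T"][:3,3]
    R=P-o;X=o+R*((.13-o[2])/R[...,2])[...,None]
    for nm,ball,d,by in(("L",(.487,-.045),(-.18,-.983),.218),("R",(.442,-.325),(-.42,-.907),-.038)):
        d=np.array(d);r=X[...,:2]-ball;t=-(r@d);p=r@np.array([-d[1],d[0]])
        m=ok&(h[...,1]<70)&(h[...,2]>110)&(P[...,2]>.115)&(P[...,2]<.15)&(abs(p)<.02)&(t>-.03)&(t<.12)
        if m.sum()<100: print(n,nm,m.sum());continue
        Q=X[m][:,:2];tt=t[m];e=np.percentile(tt,1);s=Q[(tt>e+.022)&(tt<e+.09)]
        vx,vy,x,y=cv2.fitLine(s.astype(np.float32),cv2.DIST_HUBER,0,.01,.01).ravel();a=np.array([vx,vy]);a*=np.sign(a@d)
        k=(Q-[x,y])@a;end=k.max()
        print(n,nm,"ang",np.degrees(np.arctan2(a[1],a[0])),"ballc",(np.array([x,y])+a*(end-.0095)).round(4),"resid",np.std((s-[x,y])@[-a[1],a[0]]).round(4))
```

```text
scene0.npz L ang -100.22613 ballc [ 0.4931 -0.0518] resid 0.0064
scene0.npz R 1
side0.npz L ang -101.38965 ballc [ 0.4877 -0.0609] resid 0.0059
side0.npz R ang -114.49918 ballc [ 0.4365 -0.3425] resid 0.008<stdin>:4: RuntimeWarning: divide by zero encountered in divide
<stdin>:4: RuntimeWarning: invalid value encountered in multiply
```

```bash
python3 -m creep '[{"jaw":1,"travel":[20,45,0],"roll":0.08},{"jaw":1,"travel":[40,90,0],"roll":0.17},{"jaw":1,"travel":[60,135,0],"roll":0.26},{"jaw":1,"travel":[80,180,0],"roll":0.36},{"jaw":1,"travel":[100,225,0],"roll":0.46},{"jaw":1,"travel":[120,270,0],"roll":0.56},{"jaw":1,"travel":[140,315,0],"roll":0.66},{"jaw":1,"travel":[160,360,0],"roll":0.75},{"jaw":1,"travel":[180,405,0],"roll":0.84},{"jaw":1,"travel":[198,450,0],"roll":0.92},{"jaw":1,"travel":[216,487,0],"roll":0.99},{"jaw":1,"travel":[216,487,0],"roll":0.99}]' 40
python3 - <<'E'
from rig import *
import cv2,numpy as np
for n in("wrist","scene"):
    p=camera_params(n);im,d=get_image(n);cv2.imwrite(f"pics/{n}1.png",im[:,:,::-1]);np.savez(f"{n}1.npz",im=im,d=d,K=p["mtx"],T=p["extrinsics"])
print(camera_params("wrist")["extrinsics"].round(3))
E
```

```text
time_s: 1.3
position: [0.4304, -0.0162, 0.4045]
tool_rot: [[0.173, 0.985, -0.0], [0.985, -0.173, 0.001], [0.001, -0.0, -1.0]]
ft_force: [0.4, -0.2, 0.9]
grip_width: 0.0001
gripper_force: 0.0
[[ 0.984 -0.171 -0.052  0.443]
 [-0.179 -0.943 -0.279  0.053]
 [-0.001  0.284 -0.959  0.374]
 [ 0.     0.     0.     1.   ]]
```

View pics/wrist1.png

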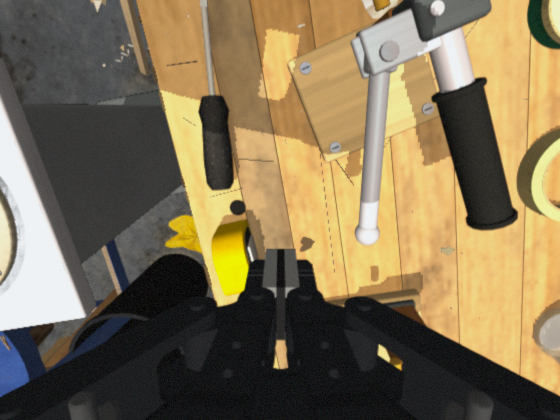

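View pics/scene1.png

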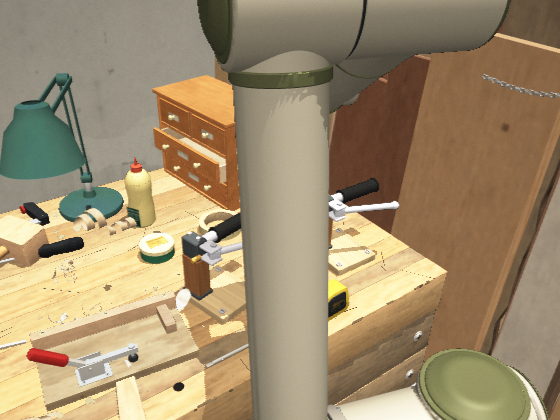

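The wrist view shows the left lever with its pivot bolt at (390,50) and ball at (367,235), and the bar runs from about (447,50) to (492,220). In the scene view the right lever is now clear, with its ball at (396,206) and pivot near (337,211).

Run:
```python
from h import *
f="wrist1.npz"
a=lambda u,v,z=.13,f=f:ray(f,u,v,z)[:2]
piv,ball=a(390,50,.145),a(367,235);sh=[a(379,90),a(370,198)]
d=sh[1]-sh[0];d/=np.linalg.norm(d)
print("L pivot",piv,"ball",ball,"dist",np.linalg.norm(ball-piv),"ang",np.degrees(np.arctan2(d[1],d[0])),np.degrees(np.arctan2(*(ball-piv)[::-1])))
b1,b2=a(461,100),a(487,205);print("L bar",b1,b2,np.degrees(np.arctan2(*(b2-b1)[::-1])))
print("tipdir check: fingertip pixel->",a(281,255,.231))
g="scene1.npz";print("R ball",a(396,206,.13,g),"piv",a(337,211,.14,g))
g="side0.npz";print("R ball",a(338,162,.13,g),"piv",a(311,176,.14,g))
```

```text
L pivot [0.51679786 0.07725866] ball [ 0.49316108 -0.05066097] dist 0.1300850858627734 ang -100.2187728040752 -100.46894166244692
L bar [0.56759297 0.03824826] [ 0.58531093 -0.04206152] -77.55868889232804
tipdir check: fingertip pixel-> [ 0.43210846 -0.00964144]
R ball [ 0.43776034 -0.33789026] piv [ 0.48310345 -0.20595638]
R ball [ 0.44080481 -0.3177163 ] piv [ 0.48041933 -0.16679839]
```

```bash
cat >> h.py <<'E'
def table(piv,ang,base,L=.1,off=.0215,ths=(0,.05,.1,.15,.2,.25,.3,.33,.36,.4,.45,.5,.55,.58)):
    for t in ths:
        a=np.radians(ang)+t;d=np.array([np.cos(a),np.sin(a)]);n=np.array([-d[1],d[0]])
        c=np.array(piv)+L*d-off*n; print(t,((c-base)*1000).round(1),(-1000*n*.03).round(1) if t==0 else "")
E
python3 - <<'E'
from h import *
from rig import observe
s=observe();print(s["position"],s["ft_force"])
table((.5165,.0765),-100.4,s["position"][:2])
E
```

```text
[ 0.4295968  -0.01925169  0.40444996] [-0.30840548 -0.1926766   0.29643202]
0 [47.7  1.3] [-29.5   5.4]
0.05 [52.5 -0.6] 
0.1 [57.3 -2.2] 
0.15 [62.3 -3.5] 
0.2 [67.3 -4.6] 
0.25 [72.3 -5.5] 
0.3 [77.4 -6.1] 
0.33 [80.4 -6.3] 
0.36 [83.5 -6.5] 
0.4 [87.6 -6.5] 
0.45 [92.7 -6.4] 
0.5 [97.8 -6. ] 
0.55 [102.9  -5.3] 
0.58 [105.9  -4.8]
```

Descend with standoff, then approach to just short of contact.

```bash
python3 -m creep '[{"jaw":1,"travel":[10,5,-40],"roll":0},{"jaw":1,"travel":[15,6,-80],"roll":0},{"jaw":1,"travel":[18,6,-118],"roll":0},{"jaw":1,"travel":[18,6,-118],"roll":0},{"jaw":1,"travel":[25,5,-118],"roll":0},{"jaw":1,"travel":[32,4,-118],"roll":0},{"jaw":1,"travel":[38,3,-118],"roll":0},{"jaw":1,"travel":[42,2,-118],"roll":0},{"jaw":1,"travel":[42,2,-118],"roll":0}]'
python3 - <<'E'
from rig import *
import cv2,numpy as np
n="wrist"
p=camera_params(n);im,d=get_image(n);cv2.imwrite(f"pics/{n}2.png",im[:,:,::-1])
print(observe()["position"],observe()["ft_force"])
E
```

```text
time_s: 2.3
position: [0.4721, -0.018, 0.2873]
tool_rot: [[0.181, 0.983, 0.001], [0.983, -0.181, -0.0], [-0.0, 0.001, -1.0]]
ft_force: [-0.3, -1.1, 1.1]
grip_width: 0.0002
gripper_force: 0.0
[ 0.47171284 -0.01783787  0.28710063] [-0.48802358  0.00160634  0.18840042]
```

View pics/wrist2.png

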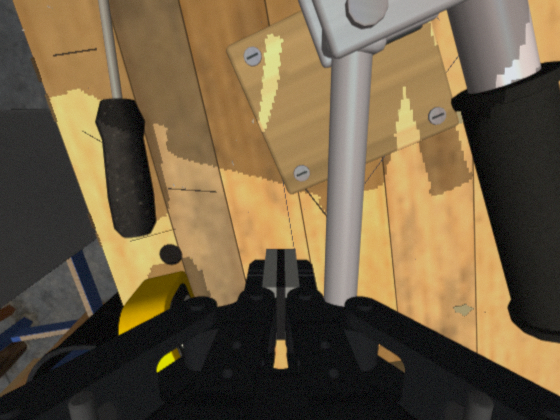

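The wrist view shows the closed fingers (right edge near column 314) just clear of the lever rod (left edge near column 326). I'll press now.

```bash
python3 -m creep '[{"jaw":1,"travel":[3,0,0],"roll":0},{"jaw":1,"travel":[6,-1,0],"roll":0.0},{"jaw":1,"travel":[10,-2,0],"roll":0.05},{"jaw":1,"travel":[15,-4,0],"roll":0.1},{"jaw":1,"travel":[20,-5.5,0],"roll":0.15},{"jaw":1,"travel":[25,-6.5,0],"roll":0.2},{"jaw":1,"travel":[30,-7.5,0],"roll":0.25},{"jaw":1,"travel":[30,-7.5,0],"roll":0.25}]'
```

```text
time_s: 3.15
position: [0.5016, -0.0252, 0.2865]
tool_rot: [[-0.069, 0.998, -0.002], [0.998, 0.069, 0.001], [0.001, -0.002, -1.0]]
ft_force: [-2.6, 1.1, 2.4]
grip_width: 0.0003
gripper_force: 1.6
```

```bash
python3 -m creep '[{"jaw":1,"travel":[2,0,0],"roll":0.02},{"jaw":1,"travel":[4,0,0],"roll":0.04},{"jaw":1,"travel":[6,-0.5,0],"roll":0.06},{"jaw":1,"travel":[8,-0.5,0],"roll":0.08},{"jaw":1,"travel":[8,-0.5,0],"roll":0.08}]'
```

```text
time_s: 3.65
position: [0.5097, -0.0258, 0.2866]
tool_rot: [[-0.148, 0.989, -0.0], [0.989, 0.148, 0.0], [0.0, -0.0, -1.0]]
ft_force: [-3.8, 1.1, -0.8]
grip_width: -0.0001
gripper_force: 1.9
```

```bash
python3 -m creep '[{"jaw":1,"travel":[1,0,0],"roll":0.01},{"jaw":1,"travel":[2,0,0],"roll":0.02},{"jaw":1,"travel":[3,0,0],"roll":0.03},{"jaw":1,"travel":[4,0,0],"roll":0.04},{"jaw":1,"travel":[4,0,0],"roll":0.04}]'
```

```text
time_s: 4.15
position: [0.5121, -0.026, 0.2864]
tool_rot: [[-0.188, 0.982, -0.007], [0.982, 0.188, -0.001], [0.001, -0.007, -1.0]]
ft_force: [-17.2, -4.8, 5.9]
grip_width: -0.0001
gripper_force: 8.4
```

Solid at about 0.33 rad, so the left lever is the one set well. Hold, ease off, release.

```bash
python3 -m creep '[{"jaw":1,"travel":[-1,0,0],"roll":0},{"jaw":1,"travel":[-1,0,0],"roll":0},{"jaw":1,"travel":[-1,0,0],"roll":0},{"jaw":1,"travel":[-1,0,0],"roll":0},{"jaw":1,"travel":[-1,0,0],"roll":0},{"jaw":1,"travel":[-1,0,0],"roll":0},{"jaw":1,"travel":[-1,0,0],"roll":0},{"jaw":1,"travel":[-1,0,0],"roll":0},{"jaw":1,"travel":[-1,0,0],"roll":0},{"jaw":1,"travel":[-1,0,0],"roll":0}]'
```

```text
time_s: 5.15
position: [0.5115, -0.026, 0.2864]
tool_rot: [[-0.187, 0.982, -0.005], [0.982, 0.187, -0.001], [0.0, -0.005, -1.0]]
ft_force: [-12.8, -3.4, 2.9]
grip_width: 0.0001
gripper_force: 6.6
```

```bash
python3 -m creep '[{"jaw":1,"travel":[-6,0.5,0],"roll":-0.05},{"jaw":1,"travel":[-11,1,0],"roll":-0.1},{"jaw":1,"travel":[-16,2,0],"roll":-0.15},{"jaw":1,"travel":[-21,3.5,0],"roll":-0.2},{"jaw":1,"travel":[-26,5,0],"roll":-0.25},{"jaw":1,"travel":[-31,7,0],"roll":-0.3},{"jaw":1,"travel":[-36,8,0],"roll":-0.35},{"jaw":1,"travel":[-43,9,0],"roll":-0.35},{"jaw":1,"travel":[-55,10,0],"roll":-0.35},{"jaw":1,"travel":[-70,10,0],"roll":-0.35},{"jaw":1,"travel":[-70,10,0],"roll":-0.35}]'
```

```text
time_s: 6.25
position: [0.4417, -0.0157, 0.287]
tool_rot: [[0.16, 0.987, 0.001], [0.987, -0.16, -0.0], [-0.0, 0.001, -1.0]]
ft_force: [-0.2, -0.2, -0.4]
grip_width: -0.0003
gripper_force: 0.0
```

```bash
python3 -m creep '[{"jaw":1,"travel":[0,0,40],"roll":0},{"jaw":1,"travel":[-5,-20,80],"roll":-0.03},{"jaw":1,"travel":[-10,-60,117],"roll":-0.08},{"jaw":1,"travel":[-20,-105,117],"roll":-0.12},{"jaw":1,"travel":[-30,-150,117],"roll":-0.16},{"jaw":1,"travel":[-40,-195,117],"roll":-0.2},{"jaw":1,"travel":[-45,-240,117],"roll":-0.24},{"jaw":1,"travel":[-52,-285,117],"roll":-0.27},{"jaw":1,"travel":[-52,-285,117],"roll":-0.27},{"jaw":1,"travel":[-52,-285,117],"roll":-0.27}]'
python3 - <<'E'
from rig import *
import cv2,numpy as np
n="wrist";print(observe()["position"],observe()["ft_force"])
p=camera_params(n);im,d=get_image(n);cv2.imwrite(f"pics/{n}3.png",im[:,:,::-1]);np.savez(f"{n}3.npz",im=im,d=d,K=p["mtx"],T=p["extrinsics"])
E
```

```text
time_s: 7.25
position: [0.3907, -0.3018, 0.4036]
tool_rot: [[0.42, 0.908, 0.001], [0.908, -0.42, -0.0], [0.0, 0.001, -1.0]]
ft_force: [-0.5, -0.3, 0.5]
grip_width: -0.0001
gripper_force: 0.0
[ 0.39067288 -0.301776    0.40363505] [-0.53939097 -0.26027926  0.50036047]
```

View pics/wrist3.png

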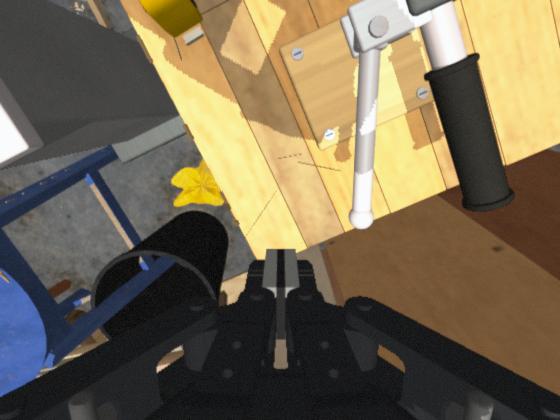

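The right lever's pivot bolt is at (379,27), its ball at (361,218), and its bar runs from about (453,80) to (486,195).

Run:
```python
from h import *
from rig import observe
a=lambda u,v,z=.13:ray("wrist3.npz",u,v,z)[:2]
A=lambda v:np.degrees(np.arctan2(v[1],v[0]))
piv,ball=a(379,27,.145),a(361,218)
print(piv,ball,np.linalg.norm(ball-piv),A(ball-piv),A(a(363,180)-a(370,70)),"bar",A(a(486,195)-a(456,90)))
s=observe();print(s["position"],A(s["tool_rot"][:2,1]))
table(piv,-114.8,s["position"][:2])
```

```text
[ 0.49592031 -0.218582  ] [ 0.44313621 -0.33591178] 0.1286562836642187 -114.221935299455 -114.32701869566218 bar -90.50272522131212
[ 0.39082695 -0.30078973  0.40375183] -24.723802484642718
0 [43.6  0.4] [-27.2  12.6]
0.05 [47.8 -2.5] 
0.1 [52.1 -5.3] 
0.15 [56.5 -7.8] 
0.2 [ 61.1 -10.1] 
0.25 [ 65.8 -12.2] 
0.3 [ 70.5 -14.1] 
0.33 [ 73.4 -15.1] 
0.36 [ 76.4 -16. ] 
0.4 [ 80.3 -17. ] 
0.45 [ 85.3 -18.1] 
0.5 [ 90.4 -19. ] 
0.55 [ 95.4 -19.6] 
0.58 [ 98.5 -19.9]
```

```bash
python3 -m creep '[{"jaw":1,"travel":[6,5,-40],"roll":0},{"jaw":1,"travel":[12,10,-80],"roll":0},{"jaw":1,"travel":[14,13,-117.5],"roll":0},{"jaw":1,"travel":[14,13,-117.5],"roll":0},{"jaw":1,"travel":[22,9.5,-117.5],"roll":0},{"jaw":1,"travel":[30,6,-117.5],"roll":0},{"jaw":1,"travel":[37,3,-117.5],"roll":0},{"jaw":1,"travel":[40,2,-117.5],"roll":0},{"jaw":1,"travel":[43.5,0.5,-117.5],"roll":0},{"jaw":1,"travel":[48,-2.5,-117.5],"roll":0.05},{"jaw":1,"travel":[52,-5,-117.5],"roll":0.1},{"jaw":1,"travel":[52,-5,-117.5],"roll":0.1}]'
```

```text
time_s: 8.5
position: [0.4427, -0.3059, 0.2864]
tool_rot: [[0.326, 0.946, -0.0], [0.946, -0.326, 0.0], [0.0, -0.0, -1.0]]
ft_force: [-1.9, 0.5, 1.8]
grip_width: 0.0003
gripper_force: 1.2
```

```bash
python3 -m creep '[{"jaw":1,"travel":[4.5,-2.5,0],"roll":0.05},{"jaw":1,"travel":[9,-5,0],"roll":0.1},{"jaw":1,"travel":[14,-7,0],"roll":0.15},{"jaw":1,"travel":[18.5,-9,0],"roll":0.2},{"jaw":1,"travel":[21.5,-10,0],"roll":0.23},{"jaw":1,"travel":[24.5,-11,0],"roll":0.26},{"jaw":1,"travel":[24.5,-11,0],"roll":0.26}]'
```

```text
time_s: 9.2
position: [0.4671, -0.3167, 0.2861]
tool_rot: [[0.072, 0.997, -0.001], [0.997, -0.072, 0.001], [0.0, -0.001, -1.0]]
ft_force: [-3.3, 1.7, 1.7]
grip_width: -0.0
gripper_force: 2.0
```

```bash
python3 -m creep '[{"jaw":1,"travel":[4,-1,0],"roll":0.04},{"jaw":1,"travel":[8,-2,0],"roll":0.08},{"jaw":1,"travel":[11,-2.5,0],"roll":0.11},{"jaw":1,"travel":[14,-3,0],"roll":0.14},{"jaw":1,"travel":[16,-3,0],"roll":0.16},{"jaw":1,"travel":[18,-3.5,0],"roll":0.18},{"jaw":1,"travel":[18,-3.5,0],"roll":0.18}]'
```

```text
time_s: 9.9
position: [0.4848, -0.3202, 0.286]
tool_rot: [[-0.107, 0.994, -0.001], [0.994, 0.107, 0.001], [0.001, -0.001, -1.0]]
ft_force: [-4.8, 1.5, 2.5]
grip_width: -0.0002
gripper_force: 2.5
```

```bash
python3 -m creep '[{"jaw":1,"travel":[1,0,0],"roll":0.01},{"jaw":1,"travel":[2,0,0],"roll":0.02},{"jaw":1,"travel":[2,0,0],"roll":0.02}]'
```

```text
time_s: 10.2
position: [0.4867, -0.3203, 0.286]
tool_rot: [[-0.127, 0.992, -0.001], [0.992, 0.127, 0.0], [0.0, -0.001, -1.0]]
ft_force: [-5.8, 1.1, 1.2]
grip_width: -0.0001
gripper_force: 2.6
```

```bash
python3 -m creep '[{"jaw":1,"travel":[1,0,0],"roll":0.01},{"jaw":1,"travel":[2,0,0],"roll":0.02},{"jaw":1,"travel":[3,0,0],"roll":0.02},{"jaw":1,"travel":[3,0,0],"roll":0.02}]'
```

```text
time_s: 10.6
position: [0.4887, -0.3205, 0.286]
tool_rot: [[-0.146, 0.989, -0.005], [0.989, 0.146, 0.001], [0.001, -0.005, -1.0]]
ft_force: [-14.1, 0.4, 5.4]
grip_width: -0.0
gripper_force: 7.2
```

Solid on the bar: the right lever is the slack one. Hold a moment, then release and go back up.

```bash
python3 -m creep '[{"jaw":1,"travel":[0,0,0],"roll":0},{"jaw":1,"travel":[0,0,0],"roll":0},{"jaw":1,"travel":[0,0,0],"roll":0},{"jaw":1,"travel":[0,0,0],"roll":0},{"jaw":1,"travel":[0,0,0],"roll":0},{"jaw":1,"travel":[0,0,0],"roll":0},{"jaw":1,"travel":[0,0,0],"roll":0},{"jaw":1,"travel":[0,0,0],"roll":0},{"jaw":1,"travel":[0,0,0],"roll":0},{"jaw":1,"travel":[0,0,0],"roll":0}]'
```

```text
time_s: 11.6
position: [0.4887, -0.3205, 0.286]
tool_rot: [[-0.146, 0.989, -0.005], [0.989, 0.146, 0.001], [0.001, -0.005, -1.0]]
ft_force: [-13.5, 0.8, 4.5]
grip_width: 0.0002
gripper_force: 7.0
```

```bash
python3 -m creep '[{"jaw":1,"travel":[-7,0.5,0],"roll":-0.05},{"jaw":1,"travel":[-13,1,0],"roll":-0.1},{"jaw":1,"travel":[-19,2,0],"roll":-0.16},{"jaw":1,"travel":[-25,4,0],"roll":-0.22},{"jaw":1,"travel":[-31,6,0],"roll":-0.28},{"jaw":1,"travel":[-37,9,0],"roll":-0.34},{"jaw":1,"travel":[-43,12,0],"roll":-0.41},{"jaw":1,"travel":[-49,16,0],"roll":-0.48},{"jaw":1,"travel":[-55,19,0],"roll":-0.55},{"jaw":1,"travel":[-65,24,0],"roll":-0.57},{"jaw":1,"travel":[-85,32,0],"roll":-0.57},{"jaw":1,"travel":[-85,32,0],"roll":-0.57}]'
```

```text
time_s: 12.8
position: [0.404, -0.2878, 0.2863]
tool_rot: [[0.411, 0.912, 0.0], [0.912, -0.411, -0.0], [0.0, 0.0, -1.0]]
ft_force: [-0.2, -0.3, -0.2]
grip_width: 0.0001
gripper_force: 0.0
```

```bash
python3 -m creep '[{"jaw":1,"travel":[0,0,45],"roll":0},{"jaw":1,"travel":[0,0,90],"roll":0},{"jaw":1,"travel":[5,45,90],"roll":0.04},{"jaw":1,"travel":[10,90,90],"roll":0.08},{"jaw":1,"travel":[17,135,90],"roll":0.12},{"jaw":1,"travel":[24,180,90],"roll":0.16},{"jaw":1,"travel":[30,225,90],"roll":0.2},{"jaw":1,"travel":[38,270,90],"roll":0.24},{"jaw":1,"travel":[38,272,90],"roll":0.24},{"jaw":1,"travel":[38,272,45],"roll":0.24},{"jaw":1,"travel":[38,272,0.5],"roll":0.24},{"jaw":1,"travel":[38,272,0.5],"roll":0.24}]'
```

```text
time_s: 14.0
position: [0.4427, -0.0164, 0.2833]
tool_rot: [[0.182, 0.983, -0.008], [0.983, -0.182, 0.002], [0.001, -0.008, -1.0]]
ft_force: [-0.3, 0.8, 1.5]
grip_width: -0.0002
gripper_force: 0.0
```

```bash
python3 -m creep '[{"jaw":1,"travel":[10,-1,0],"roll":0},{"jaw":1,"travel":[20,-1.5,0],"roll":0},{"jaw":1,"travel":[28,-2,0],"roll":0},{"jaw":1,"travel":[33,-2,0],"roll":0},{"jaw":1,"travel":[38,-3,0],"roll":0.04},{"jaw":1,"travel":[43,-5,0],"roll":0.09},{"jaw":1,"travel":[48,-6.5,0],"roll":0.14},{"jaw":1,"travel":[53,-8,0],"roll":0.19},{"jaw":1,"travel":[58,-9,0],"roll":0.24},{"jaw":1,"travel":[62,-9.5,0],"roll":0.28},{"jaw":1,"travel":[65,-10,0],"roll":0.32},{"jaw":1,"travel":[67,-10,0],"roll":0.34}]'
```

```text
time_s: 15.2
position: [0.51, -0.0261, 0.287]
tool_rot: [[-0.159, 0.987, -0.001], [0.987, 0.159, 0.001], [0.001, -0.001, -1.0]]
ft_force: [-4.0, 1.6, 1.7]
grip_width: 0.0001
gripper_force: 2.0
```

```bash
python3 -m creep '[{"jaw":1,"travel":[1,0,0],"roll":0.01},{"jaw":1,"travel":[2,0,0],"roll":0.02},{"jaw":1,"travel":[3,0,0],"roll":0.03},{"jaw":1,"travel":[3,0,0],"roll":0.03},{"jaw":1,"travel":[3,0,0],"roll":0.03}]'
```

```text
time_s: 15.7
position: [0.5117, -0.0262, 0.2869]
tool_rot: [[-0.187, 0.982, -0.006], [0.982, 0.187, -0.0], [0.001, -0.006, -1.0]]
ft_force: [-13.3, -1.8, 7.6]
grip_width: 0.0
gripper_force: 7.0
```

Firmly against the stop (13 N against a spring of under 6 N). One last look at both levers, holding.

```bash
python3 -m creep '[{"jaw":1,"travel":[0,0,0],"roll":0},{"jaw":1,"travel":[0,0,0],"roll":0},{"jaw":1,"travel":[0,0,0],"roll":0},{"jaw":1,"travel":[0,0,0],"roll":0},{"jaw":1,"travel":[0,0,0],"roll":0},{"jaw":1,"travel":[0,0,0],"roll":0},{"jaw":1,"travel":[0,0,0],"roll":0},{"jaw":1,"travel":[0,0,0],"roll":0}]'
python3 - <<'E'
from rig import *
import cv2
cv2.imwrite("pics/side9.png",get_image("side")[0][:,:,::-1])
E
```

```text
time_s: 16.5
position: [0.5117, -0.0262, 0.2868]
tool_rot: [[-0.187, 0.982, -0.006], [0.982, 0.187, 0.0], [0.001, -0.006, -1.0]]
ft_force: [-13.7, -0.8, 7.7]
grip_width: 0.0001
gripper_force: 7.0
```

View pics/side9.png

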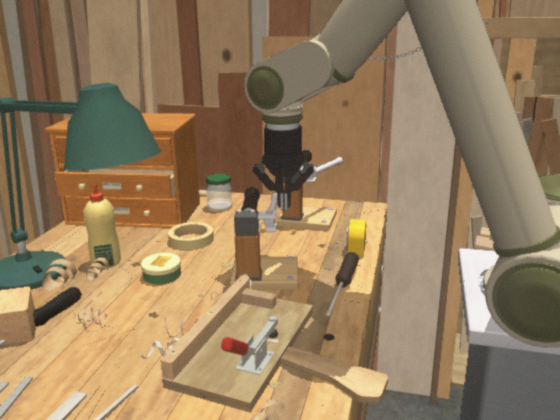

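The left lever (around (270,205)) is pressed in and clear of its grip. The right lever is back at rest with its ball at (338,162), and the loose things are where they were.

```bash
python3 -c "
from rig import close_job
print(close_job())"
```

```text
the job is handed in; nothing more can be done
None
```

The job is handed in: both levers were pressed in order; the left stops short and is held against its stop at about 13 N, while the right went onto its bar and is released; no loose item appears to have moved.

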